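# Draw out the washed hand truck's handle and hold it for drying

## Task

The folded hand truck has just been washed and its handle tubes need drying. Slide the transport lock on top of its bridge right across to the other end of its slot, then squeeze in the release button in the handle's crossbar and draw the handle out, past its first stop, to its second stop, fully out. Finish still gripping the crossbar there so that a helper can wipe the tubes, and leave the bowls, pump bottle and scrub brush where they are.

Things in the scene. Friction and masses are not known exactly. Their poses are not given: they have to be found in the camera images.
- truck: Folding hand truck, aluminium and black plastic, folded flat (490 x 360, 80 mm high) on a grey drain mat 560 x 440; never moves. Origin: on the counter under the middle of the outer face of its top bridge, the black block the handle comes out of (300 wide in y, x -70 to 0, top 85.5 mm up). Local x: the way the handle draws out, level; z up.
- lock_top (a point): Top centre of the transport lock's grey ribbed knob, 110 mm above the counter: 12 mm thick in the truck's y (its sliding direction), 24 long in x, 18 high on a 4 mm carriage (30 x 18), on a steel track plate (top 87.5 mm up) in the middle of the bridge's top, 35 mm behind its outer face. Free at both sides; nothing on the truck is higher. Axes as the truck's.
- lock (a joint): Place of the transport lock in its slot, m: 0 = locked end, 0.040 = open end, a hard stop; the handle is blocked below 0.030. Grows as the knob slides to the truck's +y. Starts at 0 to 0.006. Slides with about 2.5 N and stays where it is left.
- handle_grip (a point): Centre of the handle's crossbar, 58 mm above the counter, axes as the truck's. Black plastic bar along the truck's y, 190 mm between its end blocks, 30 deep in x (faces 15 mm either side of this point), 28 high. Stowed, 45 mm of clear space lies between it and the bridge; two 18 mm steel tubes, 105 mm either side, join it to the truck.
- button_face (a point): Middle of the outer face of the release button, in the middle of the crossbar's outer side (away from the truck): grey pad 46 mm wide (y), 18 high, standing 9.5 mm proud, so that bar and button together measure 39.5 mm in x, 33.5 with the button in. Axes as the truck's.
- button (a joint): How far the release button is pressed into the crossbar, towards the truck, m: 0 = out, 0.006 = fully in. Its spring takes 3 N to start, 7 N fully in; above about 0.004 the latch pin is free. When let go, the pin springs out and catches at the next stop, so it stays pressed while the handle moves.
- handle (a joint): How far the handle is drawn out, m: 0 = stowed, 0.100 = first stop, 0.200 = second stop, fully out (a hard end stop). Grows along the truck's x. With the lock open and the button in it slides with about 4 to 6 N at slow speed.
- bowl_stack: Bystander: stack of upturned beige pulp bowls, 170 mm across, 102 mm high. Origin at the centre of its underside.
- pump_bottle: Bystander: clear pump bottle with a white pump, 70 mm across, 209 mm high. Origin at the centre of its underside.
- scrub_brush: Bystander: white scrubbing brush lying bristles down, 220 mm long in its x, 55 mm wide, 32 mm high. Origin on its underside, near its middle.

How it is judged:
By the outcome, as a careful person would: the job done as asked, in the order asked, and still so for the second after the job is handed in, while the arm keeps its last pose, push and grip.
It also fails if it takes over 51 s, if anything falls off the work surface, if the arm or the gripper's body presses on something with over 40 N, if the wrist force passes 120 N, or if a joint passes its speed limit or range.

## Robot

A 6-joint arm with a two-finger parallel gripper is mounted at the origin on the work surface. World frame = base frame: x ahead of the robot, y to its left, z up, the work surface at z = 0. Lengths are in mm, angles in rad, forces in N, time in s.
With the tool pointing down it reaches from about 300 to 750 mm from the base axis. Payload 8.5 kg.
Tool frame: the origin (TCP) lies on the mounting face of the last link; the fingertips stand 173 mm ahead of it and the grasp point (between the pads) lies 155 mm ahead of it; y points along the fingers, x is the direction in which the jaws open and shut, and the axes are right-handed (so a half turn about y gives the same grasp; the last joint's range is limited). The gripper opens to 85 mm and grips with 20 to 120 N. Pads are 22 mm wide; open, the fingers measure 114 mm over their backs; the gripper's body (76 mm by 85 mm) begins 54 mm behind the grasp point. The pads swing forward as they close: fully open they stand 13 mm farther back than shut.
Start: joints at [1.072, 0.381, 1.297, -0, 1.464, -0.215], TCP at [153.995, 527.984, 404.722] pointing down, gripper open.
Joint ranges: [-3.11, 3.11], [-0.89, 2.33], [0.22, 2.48], [-1.42, 4.56], [0.17, 2.85], [-2.88, 2.88]. Speed limits (rad/s): [2.39, 2.39, 3.14, 3.14, 3.14, 3.14].

## Interface

Orientations are given as a unit quaternion [x, y, z, w].
In Python, from rig import ctrl gives the robot as it stands.
- The arm moves only by the tool arm_command, never from a script. Its argument "moves" is a list of rows, each a list of 7 numbers: the turn, a rotation vector about the tool's x, y, z in rad, then the shift along the tool's x, y, z in m, then the closure, from 0 (fully open) to 1 (shut). In form: [[wx, wy, wz, dx, dy, dz, hand], ...]. A call has 1 to 10 rows; each row is the pose to reach, as a shift and turn from the pose commanded when the call began, along the tool's axes at that moment; what a row does not reach only later rows make up. A row lasts 1/10 s, in which the tool goes at most 50 mm and 8.59 degrees, less where a joint would pass 70% of its speed; a pose out of reach is approached as far as the arm can. A call with a gripper value outside its range is refused whole. The fingers move at their own pace and stop on an object; "grip_force" is the grip in N (left out, the last holds). Time passes only in rows, so rows that repeat a pose let the fingers close. It gives the time, the measured TCP pose, the force and the opening at its end, in the units of the state.
- ctrl.read_state(): the state, without advancing time (a new reading comes with each control period).
- ctrl.get_image(name): name is "scene" or "top" or "wrist"; returns the picture (480x640x3 uint8, red, green, blue); there is no depth.
- ctrl.calibration(name): a dict with "fx", "fy", "cx", "cy" (pixels), "eye" and "rotation" of the camera in the world. Camera axes: x right, y down, z forward; pixel columns grow to the right and rows downward; lengths in mm; the calibration is good to about 2 mm. The wrist camera is an equidistant fisheye: a pixel r from the principal point sees the ray r / f radians off the axis. A picture is of the moment at which its call begins: read the wrist's pose just before it. calibration takes no time and is no camera call; for the wrist camera it gives the pose at the moment of the call.
- ctrl.finish_job(): hands the job in, once; it reports no verdict.
Trained networks look in the newest picture that a camera, given by its name, has taken for a name from the list of things; names that differ only in an ending like _2 or _b are one class to them, and where a whole thing is asked for, a point or a joint stands for the part that bears it (a point fixed in the world has none). Each returns a list of dicts, best first, with "score" (0 to 1); they miss things now and then, are a little off and sometimes report something else, mostly with a low value. They report only what shows in the picture. A call takes as long as a camera call.
- ctrl.boxes_of(camera, query): "at" ([x, y, z] in mm, in world coordinates, good to about 4 mm: the middle of the surface that is visible of it).
The state is a dict: "time_s": time; "q": joint angles; "qd": joint speeds; "tau": joint torques, N m; "tcp_pos": TCP position; "orientation": TCP orientation; "ft_force": force on the tool from outside, world axes, zero at the start; "moment": the same for the moment, N m; "finger_gap": finger opening in mm.
Only numpy, scipy, OpenCV 4.12 (cv2) and the standard library are available. Lean on these libraries where they do the work, as an engineer would, in place of code of your own. Each camera call takes 0.05 s, during which the arm holds its last target.

## Working session

There is one attempt and no reset: what is moved stays moved. The work goes in short steps, Python scripts to look and compute and a tool call to move; the robot and the scene stay as the last step left them, time stands still between calls to the robot, and variables do not carry over. Pictures are saved under pics/ and viewed, and the job is handed in when it is done.

Besides the shell and the picture viewer there is one more tool, called as name(argument=value, ...), one argument or row to a line, values as JSON. arm_command: Moves the arm, as the interface text tells. Its arguments: {"type":"object","properties":{"moves":{"type":"array","items":{"type":"array","items":{"type":"number"}}},"grip_force":{"type":"number"}},"required":["moves"]}

```bash
mkdir -p pics; ls; cat > h.py <<'E'
import numpy as np, cv2
from rig import ctrl
def save(n,im): cv2.imwrite('pics/'+n+'.png',im[:,:,::-1])
E
python3 - <<'E'
from h import *
s=ctrl.read_state(); print(s)
for c in ("scene","top","wrist"):
    print(c,ctrl.calibration(c)); save(c+'0',ctrl.get_image(c))
    for q in ("truck","lock_top","handle_grip","button_face","bowl_stack","pump_bottle","scrub_brush"):
        try: print(q,[(np.round(d['at'],0).tolist(),round(d['score'],2)) for d in ctrl.boxes_of(c,q)][:3])
        except Exception as e: print(q,e)
print(ctrl.read_state()['time_s'])
E
```

```text
pics
{'time_s': 0.0, 'q': array([ 1.07169546e+00,  3.81191970e-01,  1.29824123e+00,  1.43506923e-05,
        1.46358714e+00, -2.15294820e-01]), 'qd': array([ 0.0012035 ,  0.00062822,  0.00052883,  0.00032305, -0.00022423,
        0.00192652]), 'tau': array([ 4.98314512e-05, -4.48460054e+01, -2.31274080e+01, -2.09006616e-04,
        4.83904121e-03,  3.35159211e-05]), 'tcp_pos': array([153.98455647, 527.96182021, 404.12034956]), 'orientation': array([ 0.56589315,  0.42379886, -0.42472143, -0.56548314]), 'ft_force': array([ 0.45999201,  0.39196241, -0.39659619]), 'moment': array([-0.02262885, -0.07990663,  0.02376423]), 'finger_gap': 85.6553682867372}
scene {'fx': 492.18743333863415, 'fy': 492.18743333863415, 'cx': 316.6098018946489, 'cy': 240.96952636519717, 'eye': array([1156.79414571,  436.27683879,  757.28378426]), 'rotation': array([ 0.48971654,  0.77489129, -0.33904982, -0.21158076])}
truck [([608.0, -386.0, 70.0], 0.72)]
lock_top [([560.0, -228.0, 101.0], 0.62)]
handle_grip [([553.0, -125.0, 70.0], 0.94)]
button_face []
bowl_stack [([426.0, 423.0, 74.0], 0.88)]
pump_bottle [([721
[... 386 characters left out ...]
 [([552.0, -225.0, 105.0], 0.59)]
handle_grip [([525.0, -132.0, 74.0], 0.9), ([528.0, -114.0, 65.0], 0.6)]
button_face [([526.0, -112.0, 64.0], 0.53)]
bowl_stack [([377.0, 403.0, 96.0], 0.73)]
pump_bottle [([682.0, 320.0, 136.0], 0.61)]
scrub_brush [([564.0, 404.0, 30.0], 0.64)]
wrist {'fx': 371.64829954431775, 'fy': 371.64829954431775, 'cx': 320.61322943264526, 'cy': 233.99062558909822, 'eye': array([ 89.52424568, 547.42406077, 374.735092  ]), 'rotation': array([0.79265294, 0.59443236, 0.08134647, 0.10832474])}
truck [([386.0, -206.0, 4.0], 0.84)]
lock_top []
handle_grip []
button_face []
bowl_stack [([312.0, 450.0, 49.0], 0.78)]
pump_bottle [([310.0, 448.0, 50.0], 0.22)]
scrub_brush []
1.2
```

View pics/scene0.png

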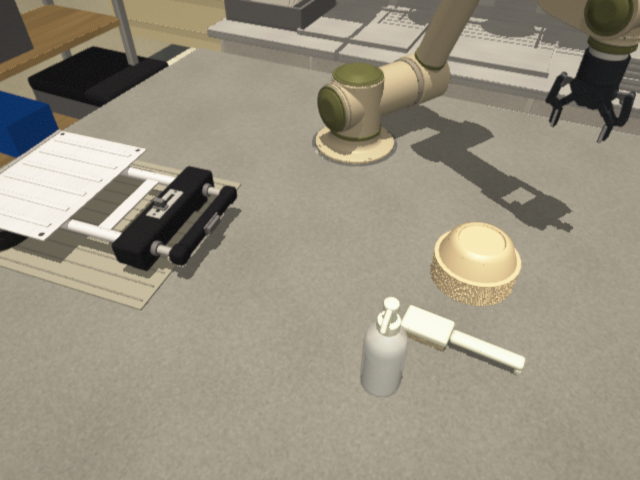

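View pics/top0.png

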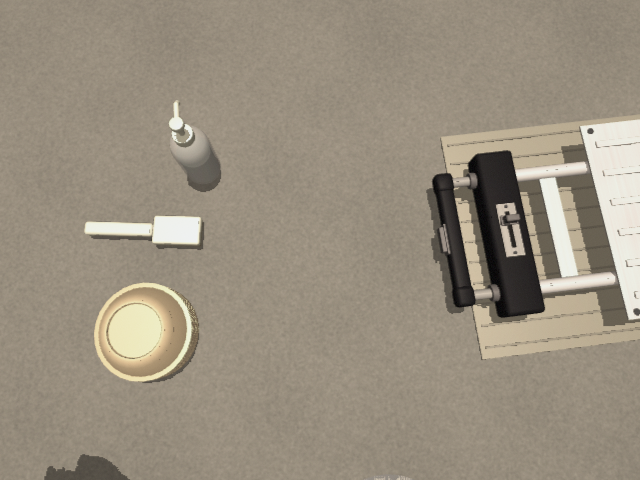

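View pics/wrist0.png

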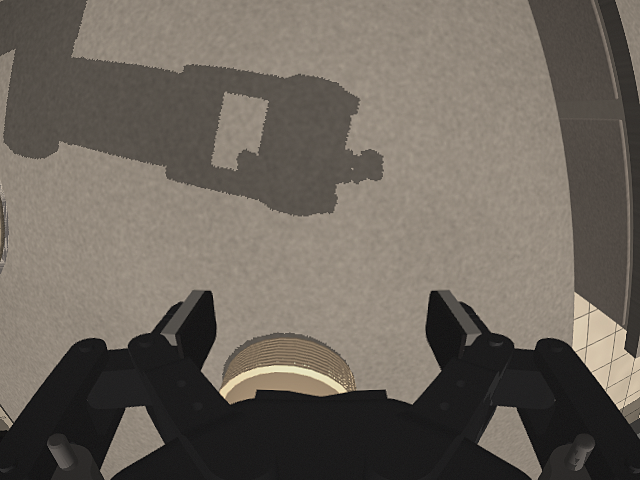

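The truck is at the right of the top picture. The crossbar runs from (443,180) to (463,298), the lock knob is near (510,217), and its slot runs down the image, which is truck +y (world −x). I'll zoom in on that area to measure it.

```bash
python3 - <<'E'
import cv2
a=cv2.imread('pics/top0.png')[140:330,425:560]; cv2.imwrite('pics/topz.png',cv2.resize(a,None,fx=3.1,fy=3.1,interpolation=cv2.INTER_CUBIC))
a=cv2.imread('pics/scene0.png')[155:275,105:245]; cv2.imwrite('pics/scenez.png',cv2.resize(a,None,fx=5,fy=5,interpolation=cv2.INTER_CUBIC))
E
```

```text
(no output)
```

View pics/topz.png

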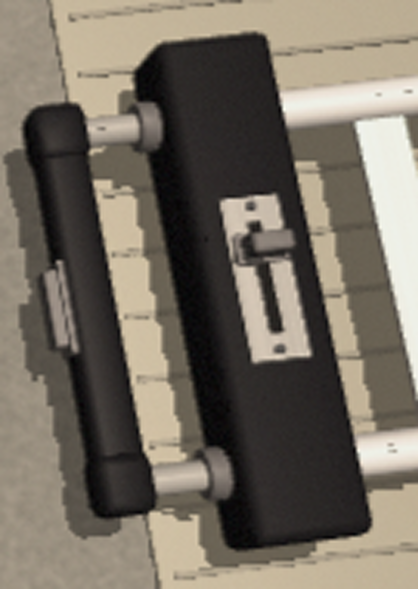

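View pics/scenez.png

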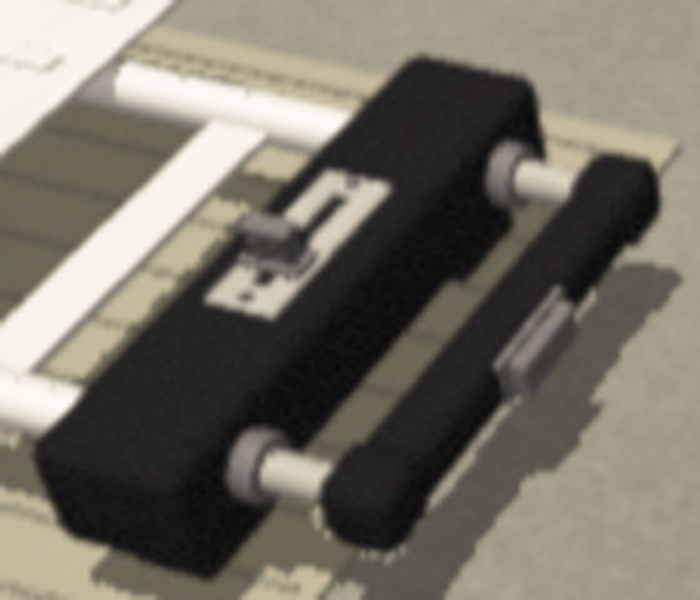

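```bash
cat >> h.py <<'E'
from scipy.spatial.transform import Rotation as R
from scipy.optimize import least_squares
def proj(cal,P):
    p=R.from_quat(cal['rotation']).inv().apply(P-cal['eye']); return np.c_[cal['fx']*p[:,0]/p[:,2]+cal['cx'],cal['fy']*p[:,1]/p[:,2]+cal['cy']]
def projf(cal,P):
    p=R.from_quat(cal['rotation']).inv().apply(P-cal['eye']); th=np.arctan2(np.hypot(p[:,0],p[:,1]),p[:,2]); ph=np.arctan2(p[:,1],p[:,0])
    return np.c_[cal['fx']*th*np.cos(ph)+cal['cx'],cal['fy']*th*np.sin(ph)+cal['cy']]
E
python3 - <<'E'
from h import *
L=np.array([[-35,0,87.5],[-70,-150,85.5],[-70,150,85.5],[0,150,85.5],[0,-150,85.5],[84.5,0,62]])
T=np.array([[510.5,229.2],[510.8,150.6],[544.7,311.9],[498.9,315.8],[475.6,154.5],[441.1,240.6]])
S=np.array([[164.8,203],[113.4,246],[189,166.6],[211,173],[143,257],[213,225]])
ct,cs=ctrl.calibration('top'),ctrl.calibration('scene')
def W(p,L): return R.from_euler('z',p[2]).apply(L)+[p[0],p[1],p[3]]
def f(p,w):
    r=[]
    if w&1: r.append(proj(ct,W(p,L))-T)
    if w&2: r.append(proj(cs,W(p,L))-S)
    return np.concatenate(r).ravel()
for w in (1,2,3):
    r=least_squares(f,[550,-190,1.57+.1,0],args=(w,),loss='soft_l1'); print(w,r.x); print(np.round(r.fun.reshape(-1,2),1).tolist())
print(W(r.x,np.array([[-35,-20,110],[60,0,58]])))
E
```

```text
1 [ 538.61620671 -200.48382583    1.65201776  -17.9657658 ]
[[-1.3, 0.9], [1.3, 0.3], [-0.1, -0.3], [6.3, 0.0], [-0.3, 0.0], [-0.8, -0.9]]
2 [ 513.5250687  -215.37072345    1.68809785  -29.34353407]
[[1.4, 2.5], [-0.3, -0.1], [-2.8, 1.0], [0.2, -0.3], [-0.9, -3.6], [2.1, -0.1]]
3 [ 535.8437699  -195.85287635    1.65744577   -7.55462968]
[[-1.5, 1.1], [0.7, -0.5], [0.6, 0.7], [6.6, 1.4], [-1.3, -0.6], [-1.8, -0.2], [0.3, 2.6], [-5.0, 0.5], [-1.4, 0.1], [2.1, -0.6], [-5.3, -2.0], [1.8, 1.7]]
[[ 558.79767247 -228.99074527  102.44537032]
 [ 530.65130669 -136.07797923   50.44537032]]
```

```bash
cat >> h.py <<'E'
def down(yaw): # tool z down, tool x at world yaw
    c,s=np.cos(yaw),np.sin(yaw); return R.from_matrix(np.array([[c,s,0],[s,-c,0],[0,0,-1.]]))
def go(pos,yaw,s=None):
    s=s or ctrl.read_state(); r=R.from_quat(s['orientation'])
    print('rot',np.round((r.inv()*down(yaw)).as_rotvec(),4),'shift',np.round(r.inv().apply(np.array(pos)-s['tcp_pos'])/1000,4))
E
python3 - <<'E'
from h import *
s=ctrl.read_state(); m=R.from_quat(s['orientation']).as_matrix(); print(m.round(3),np.arctan2(m[1,0],m[0,0]))
t=1.656
for y in (t+np.pi/2,t-np.pi/2): go([555,-205,330],y)
E
```

```text
[[ 0.28 -0.   -0.96]
 [ 0.96 -0.    0.28]
 [-0.   -1.    0.  ]] 1.2869768437231113
rot [-1.0115 -1.4756 -1.4756] shift [-0.5914  0.0747 -0.5902]
rot [-1.3615  0.9333  0.9332] shift [-0.5914  0.0747 -0.5902]
```

```bash
python3 - <<'E'
s=open('h.py').read().replace("np.array([[c,s,0],[s,-c,0],[0,0,-1.]])","np.array([[c,0,-s],[s,0,c],[0,-1.,0]])"); open('h.py','w').write(s)
E
python3 - <<'E'
from h import *
go([545,-190,340],1.656-np.pi/2)
r=R.from_quat(ctrl.read_state()['orientation']); c=ctrl.calibration('wrist'); print(r.inv().apply(c['eye']-ctrl.read_state()['tcp_pos']), (r.inv()*R.from_quat(c['rotation'])).as_matrix().round(2))
E
```

```text
rot [ 0.0000e+00  1.2018e+00 -1.0000e-04] shift [-0.5798  0.0647 -0.5764]
[ 0.62721116 30.00071679 67.34629828] [[ 1.   -0.    0.  ]
 [-0.   -0.27  0.96]
 [-0.   -0.96 -0.27]]
```

arm_command(
  moves=[
    [0, 1.2, 0, -0.58, 0.065, -0.576, 0],
    [0, 1.2, 0, -0.58, 0.065, -0.576, 0],
    [0, 1.2, 0, -0.58, 0.065, -0.576, 0],
    [0, 1.2, 0, -0.58, 0.065, -0.576, 0],
    [0, 1.2, 0, -0.58, 0.065, -0.576, 0],
    [0, 1.2, 0, -0.58, 0.065, -0.576, 0],
    [0, 1.2, 0, -0.58, 0.065, -0.576, 0],
    [0, 1.2, 0, -0.58, 0.065, -0.576, 0],
    [0, 1.2, 0, -0.58, 0.065, -0.576, 0],
    [0, 1.2, 0, -0.58, 0.065, -0.576, 0],
  ],
)

```text
time_s: 2.2
tcp_pos: [392.6, 88.1, 365.3]
orientation: [0.706, 0.031, -0.03, -0.706]
ft_force: [0.0, 0.1, 0.6]
finger_gap: 85.1
```

```bash
python3 - <<'E'
from h import *
s=ctrl.read_state();print(s['tcp_pos'],s['time_s']); go([545,-190,340],1.656-np.pi/2)
E
```

```text
[392.62808243  88.09064691 365.26089141] 2.2
rot [0.     0.0013 0.001 ] shift [ 0.1277  0.0254 -0.2902]
```

arm_command(
  moves=[
    [0, 0, 0, 0.128, 0.025, -0.29, 0],
    [0, 0, 0, 0.128, 0.025, -0.29, 0],
    [0, 0, 0, 0.128, 0.025, -0.29, 0],
    [0, 0, 0, 0.128, 0.025, -0.29, 0],
    [0, 0, 0, 0.128, 0.025, -0.29, 0],
    [0, 0, 0, 0.128, 0.025, -0.29, 0],
    [0, 0, 0, 0.128, 0.025, -0.29, 0],
    [0, 0, 0, 0.128, 0.025, -0.29, 0],
  ],
)

```text
time_s: 3.0
tcp_pos: [545.5, -189.9, 339.2]
orientation: [-0.706, -0.03, 0.03, 0.707]
ft_force: [0.2, 0.2, -0.1]
finger_gap: 85.6
```

```bash
python3 - <<'E'
from h import *
s=ctrl.read_state();print(s['tcp_pos'],s['time_s'],s['q'])
print(ctrl.calibration('wrist')['eye']); im=ctrl.get_image('wrist'); save('w1',im)
for q in ("lock_top","handle_grip","button_face"):
    print(q,[(np.round(d['at'],1).tolist(),round(d['score'],2)) for d in ctrl.boxes_of('wrist',q)][:3])
E
```

```text
[ 545.49610336 -189.93029969  339.15245433] 3.0 [-5.39874535e-01  4.81924800e-01  1.32678706e+00 -2.03592485e-04
  1.33335993e+00 -6.24232082e-01]
[ 540.74714012 -121.62385473  309.16068629]
lock_top [([554.5, -222.2, 107.7], 0.83)]
handle_grip [([528.3, -134.6, 70.0], 0.78)]
button_face [([527.4, -112.2, 67.4], 0.81)]
```

View pics/w1.png

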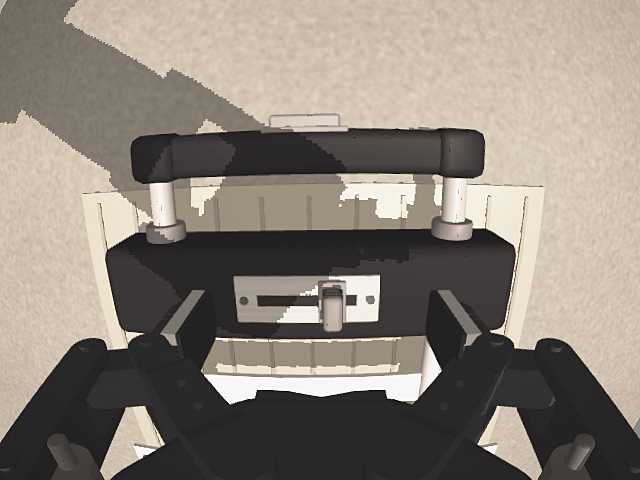

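```bash
python3 - <<'E'
import cv2
a=cv2.imread('pics/w1.png')
cv2.imwrite('pics/w1z.png',cv2.resize(a[225:345,220:390],None,fx=4.6,fy=4.6,interpolation=cv2.INTER_CUBIC))
cv2.imwrite('pics/w1y.png',cv2.resize(a[100:260,95:525],None,fx=1.86,fy=1.86,interpolation=cv2.INTER_CUBIC))
E
```

```text
(no output)
```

View pics/w1z.png

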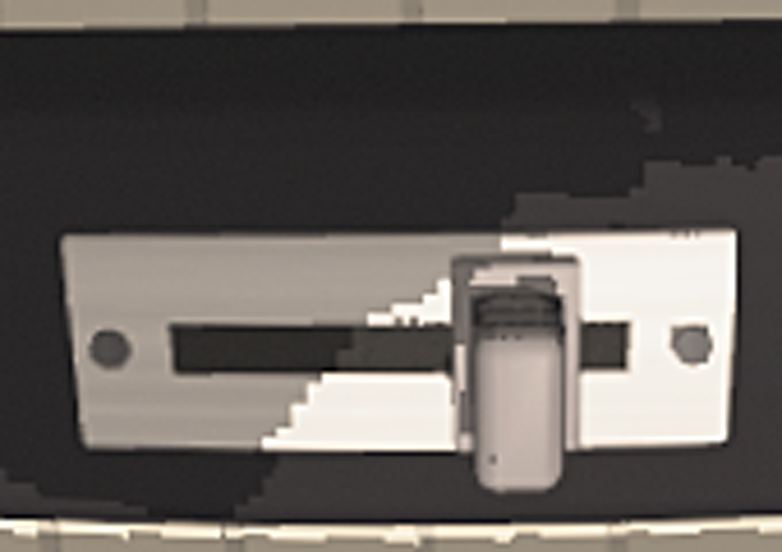

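View pics/w1y.png

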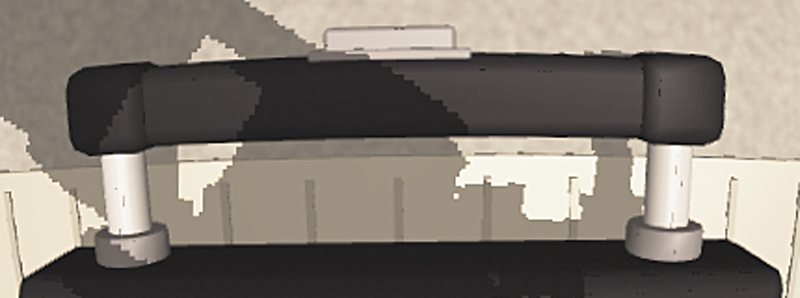

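```bash
cat > fit.py <<'E'
from h import *
Lt=np.array([[-35,0,87.5],[-70,-150,85.5],[-70,150,85.5],[84.5,0,65]])
T=np.array([[510.5,229.2],[510.8,150.6],[544.7,311.9],[441.1,240.6]])
Ls=np.array([[-35,0,87.5],[-70,150,85.5],[84.5,0,60]])
S=np.array([[164.8,203],[189,166.6],[213,225]])
Lw=np.array([[-35,0,87.5],[84.5,0,67],[43,105,67],[43,-105,67]])
Wp=np.array([[307.2,300.4],[305.5,114.5],[161.7,181.7],[455.8,176.3]])
ct,cs,cw=ctrl.calibration('top'),ctrl.calibration('scene'),ctrl.calibration('wrist')
def W(p,L): return R.from_euler('z',p[2]).apply(L)+[p[0],p[1],p[3]]
def f(p,w):
    r=[]
    if w&1: r.append(proj(ct,W(p,Lt))-T)
    if w&2: r.append(proj(cs,W(p,Ls))-S)
    if w&4: r.append(projf(cw,W(p,Lw))-Wp)
    return np.concatenate(r).ravel()
for w in (4,5,7):
    r=least_squares(f,[550,-190,1.57+.1,0],args=(w,),loss='soft_l1'); print(w,r.x.round(3)); print(np.round(r.fun.reshape(-1,2),1).tolist())
    k=least_squares(lambda a:projf(cw,W(r.x,np.array([[-35,a[0],110]])))[0]-[332.8,314.6],[-18]); print('knob y',k.x,k.fun)
    print(W(r.x,np.array([[-35,k.x[0],110],[60,0,58],[84.5,0,58]])).round(1).tolist())
E
python3 fit.py
```

```text
4 [ 536.542 -191.036    1.672   -5.858]
[[0.6, -4.6], [-0.3, 0.3], [-0.8, 0.1], [0.4, 0.7]]
knob y [-16.23496681] [-0.05828855 -3.77654462]
[[556.2, -224.2, 104.1], [530.5, -131.3, 52.1], [528.0, -107.0, 52.1]]
5 [ 536.282 -191.674    1.667   -4.603]
[[-3.2, 0.4], [-1.8, -1.6], [-0.3, -0.1], [-3.2, -0.6], [-0.2, -3.0], [-0.3, 1.1], [-1.6, 0.5], [0.8, 2.5]]
knob y [-16.71604751] [-0.02097954 -1.86882221]
[[556.3, -224.9, 105.4], [530.5, -131.9, 53.4], [528.2, -107.6, 53.4]]
7 [ 536.201 -191.84     1.663   -2.857]
[[-2.7, 0.2], [-1.0, -1.8], [0.0, 0.1], [-2.9, -0.9], [1.1, 1.5], [-0.9, -1.1], [3.1, 1.3], [-0.6, -1.6], [-0.1, 1.2], [-2.5, 0.6], [1.6, 3.6]]
knob y [-16.88959065] [-0.00213472 -0.25303279]
[[556.3, -225.1, 107.1], [530.6, -132.1, 55.1], [528.4, -107.7, 55.1]]
```

```bash
python3 - <<'E'
from h import *
go([555.8,-224,300],1.665-np.pi/2)
E
```

```text
rot [-0.0002 -0.0062  0.    ] shift [ 0.008   0.0404 -0.0383]
```

arm_command(
  moves=[
    [0, -0.006, 0, 0.008, 0.02, -0.038, 0.55],
    [0, -0.006, 0, 0.008, 0.04, -0.038, 0.55],
    [0, -0.006, 0, 0.008, 0.04, -0.038, 0.55],
    [0, -0.006, 0, 0.008, 0.04, -0.038, 0.55],
  ],
  grip_force=20,
)

```text
time_s: 3.6
tcp_pos: [556.0, -223.8, 300.8]
orientation: [-0.706, -0.033, 0.033, 0.706]
ft_force: [-0.3, 0.2, 0.2]
finger_gap: 38.2
```

```bash
python3 - <<'E'
from h import *
s=ctrl.read_state();print(s['tcp_pos'],s['time_s'],s['finger_gap'])
cw=ctrl.calibration('wrist'); im=ctrl.get_image('wrist'); save('w2',im)
a=im[250:430,220:420]; save('w2z',cv2.resize(a,None,fx=3.3,fy=3.3))
for q in ("lock_top","handle_grip","button_face"):
    print(q,[(np.round(d['at'],1).tolist(),round(d['score'],2)) for d in ctrl.boxes_of('wrist',q)][:3])
g=s['tcp_pos']; print(projf(cw,np.array([[555.8,-224,110],[g[0],g[1],g[2]-155]])))
E
```

```text
[ 556.03801598 -223.79708452  300.84754923] 3.6 38.23487742099725
lock_top [([555.0, -225.8, 109.1], 0.59)]
handle_grip [([534.0, -138.0, 69.0], 0.75)]
button_face [([527.6, -113.3, 63.7], 0.79)]
[[318.10999392 282.78114406]
 [318.12622141 319.09105023]]
```

View pics/w2.png

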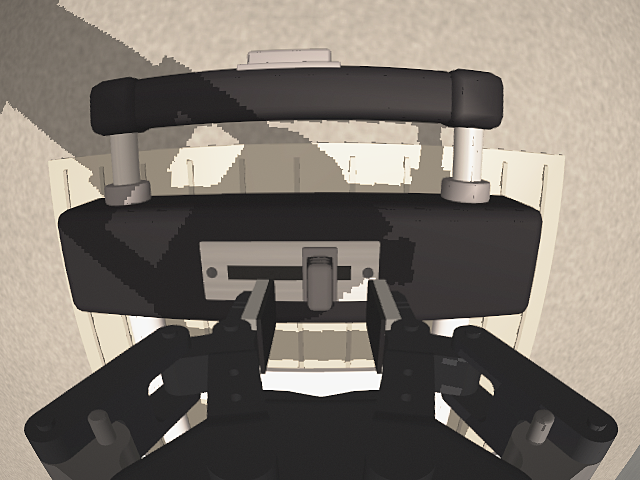

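View pics/w2z.png

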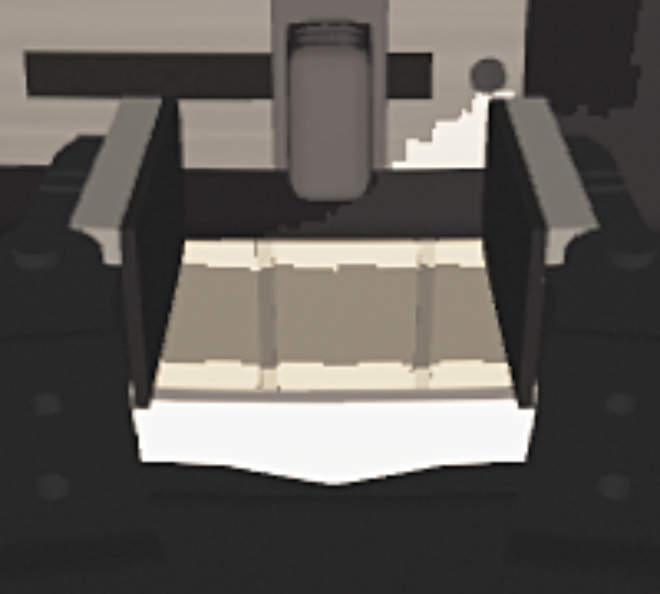

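The knob's top face is centred at about (320,287), between the pads and within 1.5 mm of the prediction. I'll lower the gripper and close on it.

arm_command(
  moves=[
    [0, 0, 0, 0.001, 0.02, -0.001, 0.55],
    [0, 0, 0, 0.001, 0.034, -0.001, 0.55],
    [0, 0, 0, 0.001, 0.034, -0.001, 1],
    [0, 0, 0, 0.001, 0.034, -0.001, 1],
    [0, 0, 0, 0.001, 0.034, -0.001, 1],
    [0, 0, 0, 0.001, 0.034, -0.001, 1],
  ],
  grip_force=20,
)

```text
time_s: 4.4
tcp_pos: [557.2, -225.6, 266.8]
orientation: [0.706, 0.033, -0.033, -0.706]
ft_force: [-1.7, 1.0, 0.1]
finger_gap: 11.2
```

Gripped (the gap reads about 12 mm). Next I slide it along −tool x, which is truck +y.

arm_command(
  moves=[
    [0, 0, 0, -0.004, 0, 0, 1],
    [0, 0, 0, -0.01, 0, 0, 1],
    [0, 0, 0, -0.016, 0, 0, 1],
    [0, 0, 0, -0.022, 0, 0, 1],
    [0, 0, 0, -0.028, 0, 0, 1],
    [0, 0, 0, -0.032, 0, 0, 1],
    [0, 0, 0, -0.034, 0, 0, 1],
    [0, 0, 0, -0.034, 0, 0, 1],
  ],
)

```text
time_s: 5.2
tcp_pos: [522.8, -228.9, 266.8]
orientation: [0.706, 0.033, -0.033, -0.706]
ft_force: [0.2, 2.8, 7.1]
finger_gap: 11.5
```

arm_command(
  moves=[
    [0, 0, 0, -0.001, 0, 0, 1],
    [0, 0, 0, -0.002, 0, 0, 1],
    [0, 0, 0, -0.002, 0, 0, 1],
  ],
)

```text
time_s: 5.5
tcp_pos: [521.0, -229.1, 266.7]
orientation: [0.706, 0.033, -0.033, -0.706]
ft_force: [1.3, 4.5, 5.5]
finger_gap: 11.5
```

arm_command(
  moves=[
    [0, 0, 0, -0.001, 0, 0, 1],
    [0, 0, 0, -0.002, 0, 0, 1],
    [0, 0, 0, -0.002, 0, 0, 1],
  ],
)

```text
time_s: 5.8
tcp_pos: [519.0, -229.3, 266.7]
orientation: [0.707, 0.033, -0.032, -0.706]
ft_force: [1.9, 3.6, 5.9]
finger_gap: 11.5
```

```bash
python3 - <<'E'
from h import *
s=ctrl.read_state();print(s['tcp_pos'],s['time_s'],s['ft_force'])
im=ctrl.get_image('wrist'); save('w3',im)
save('w3z',cv2.resize(im[220:400,220:440],None,fx=3.3,fy=3.3))
E
```

```text
[ 519.00787547 -229.26088014  266.72285479] 5.8 [1.93759615 3.64825535 5.89504927]
```

View pics/w3z.png

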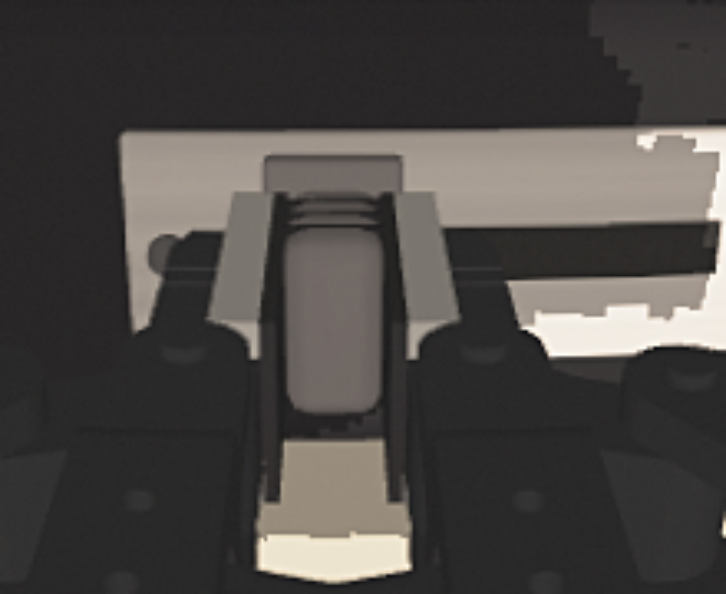

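The knob has moved to the far part of the slot. No stop force has shown yet, so I keep going in small steps.

arm_command(
  moves=[
    [0, 0, 0, -0.001, 0, 0, 1],
    [0, 0, 0, -0.002, 0, 0, 1],
    [0, 0, 0, -0.002, 0, 0, 1],
  ],
)

```text
time_s: 6.15
tcp_pos: [518.1, -229.3, 266.8]
orientation: [0.707, 0.035, -0.031, -0.706]
ft_force: [12.0, 6.5, 1.5]
finger_gap: 11.6
```

arm_command(
  moves=[
    [0, 0, 0, -0.001, 0, 0, 1],
    [0, 0, 0, -0.0015, 0, 0, 1],
    [0, 0, 0, -0.0015, 0, 0, 1],
  ],
)

```text
time_s: 6.45
tcp_pos: [517.4, -229.3, 266.8]
orientation: [0.707, 0.036, -0.03, -0.706]
ft_force: [19.4, 7.3, -2.0]
finger_gap: 11.4
```

The force rose to 19 N, so the knob is at the hard stop. I'll back off the load, open and lift.

arm_command(
  moves=[
    [0, 0, 0, 0.0025, 0, 0, 1],
    [0, 0, 0, 0.0025, 0, 0, 0.5],
    [0, 0, 0, 0.0025, 0, 0, 0.5],
    [0, 0, 0, 0.0025, 0, 0, 0.5],
    [0, 0, 0, 0.0025, -0.03, 0, 0.5],
    [0, 0, 0, 0.0025, -0.07, 0, 0.5],
    [0, 0, 0, 0.0025, -0.07, 0, 0.5],
  ],
)

```text
time_s: 7.15
tcp_pos: [518.5, -229.8, 340.8]
orientation: [0.708, 0.035, -0.03, -0.704]
ft_force: [0.3, -0.7, -0.4]
finger_gap: 42.8
```

```bash
python3 - <<'E'
from h import *
s=ctrl.read_state();print(s['tcp_pos'],s['time_s'],s['ft_force'])
cw=ctrl.calibration('wrist');im=ctrl.get_image('wrist'); save('w4',im)
t=1.665;W=lambda L:R.from_euler('z',t).apply(L)+[536.2,-191.8,0]
print(projf(cw,W(np.array([[-35,20,110],[-35,-20,110],[-35,0,87.5],[84.5,0,67],[84.5,23,67],[84.5,-23,67]]))).round(1))
g=W(np.array([[64.75,0,58+155]]))[0]; print(g); go([g[0],g[1],300],t-np.pi)
E
```

```text
[ 518.54435657 -229.78377511  340.76051875] 7.15 [ 0.28920588 -0.67516051 -0.4405777 ]
[[318.5 250.7]
 [388.1 250.3]
 [350.4 239.2]
 [349.1  52.1]
 [313.4  51.8]
 [384.3  53.5]]
[ 530.10932993 -127.33709409  213.        ]
rot [0.     1.5693 0.0052] shift [0.0212 0.0379 0.1008]
```

View pics/w4.png

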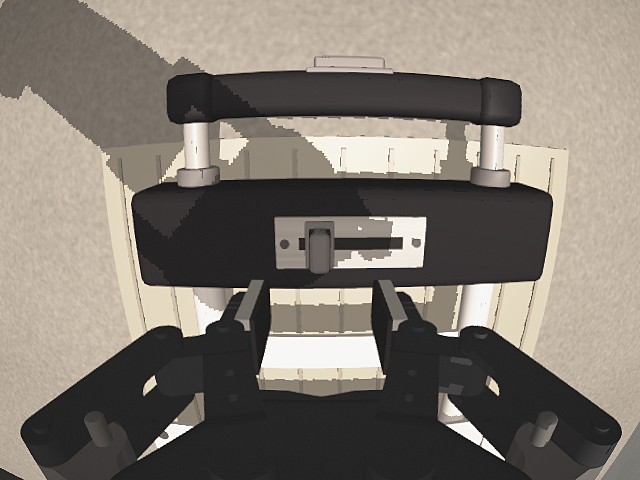

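The knob is at (320,250), against a prediction of (318.5,250.7) for 0.040, so the lock is fully open. The button's outer top edge is at (349,56), which puts the bar about 2 mm closer to the bridge than my fit. Next I turn the wrist by 90° above the crossbar.

arm_command(
  moves=[
    [0, 1.57, 0, 0.021, 0.0, 0.0985, 0.3],
    [0, 1.57, 0, 0.021, 0.0, 0.0985, 0.3],
    [0, 1.57, 0, 0.021, 0.0, 0.0985, 0.3],
    [0, 1.57, 0, 0.021, 0, 0.0985, 0.3],
    [0, 1.57, 0, 0.021, 0, 0.0985, 0.3],
    [0, 1.57, 0, 0.021, 0, 0.0985, 0.3],
    [0, 1.57, 0, 0.021, 0, 0.0985, 0.3],
    [0, 1.57, 0, 0.021, 0, 0.0985, 0.3],
    [0, 1.57, 0, 0.021, 0, 0.0985, 0.3],
    [0, 1.57, 0, 0.021, 0, 0.0985, 0.3],
  ],
)

```text
time_s: 8.2
tcp_pos: [529.8, -129.4, 334.8]
orientation: [0.542, -0.455, 0.454, -0.542]
ft_force: [-0.4, 0.2, 0.8]
finger_gap: 59.9
```

arm_command(
  moves=[
    [0, 0.13, 0, 0, 0.02, 0, 0.3],
    [0, 0.13, 0, 0, 0.045, 0, 0.3],
    [0, 0.13, 0, 0, 0.045, 0, 0.3],
  ],
)

```text
time_s: 8.5
tcp_pos: [529.3, -129.2, 287.6]
orientation: [0.514, -0.49, 0.484, -0.512]
ft_force: [-0.4, -0.4, 0.2]
finger_gap: 59.7
```

```bash
python3 - <<'E'
from h import *
s=ctrl.read_state();print(s['tcp_pos'],s['time_s'],s['q'],s['finger_gap'])
cw=ctrl.calibration('wrist');im=ctrl.get_image('wrist'); save('w5',im)
for q in ("handle_grip","button_face"):
    print(q,[(np.round(d['at'],1).tolist(),round(d['score'],2)) for d in ctrl.boxes_of('wrist',q)][:3])
t=1.665
for dx in(0,-2):
  W=lambda L:R.from_euler('z',t).apply(np.array(L)+[dx,0,0])+[536.2,-191.8,0]
  print(projf(cw,W(np.array([[84.5,0,67],[84.5,23,67],[84.5,-23,67],[60,0,72],[0,0,85.5]]))).round(1).tolist())
go([529.9,-129.5,211],t-np.pi)
E
```

```text
[ 529.3033317  -129.19609386  287.55268263] 8.5 [-4.56736109e-01  4.86521033e-01  1.49047529e+00 -2.46632076e-04
  1.17237598e+00  1.06275722e+00] 59.67968041512598
handle_grip [([561.9, -131.5, 69.6], 0.69)]
button_face [([530.5, -114.0, 70.8], 0.92)]
[[283.3, 259.0], [286.4, 296.9], [280.2, 218.0], [328.3, 260.5], [445.5, 264.0]]
[[286.9, 258.8], [289.9, 296.9], [283.9, 217.8], [332.1, 260.3], [449.1, 263.8]]
rot [-0.0002 -0.0425  0.0002] shift [-0.      0.0806 -0.0004]
```

View pics/w5.png

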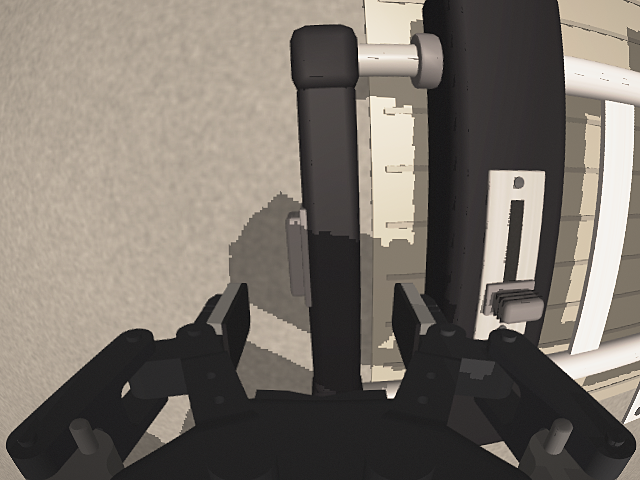

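The button pad runs from (288,213) to (293,297) and the bar is centred near column 334, so it sits another 1 mm or so towards the bridge. Both fingers have about 10 mm of clearance, so I'll lower and check before closing.

arm_command(
  moves=[
    [0, -0.0425, 0, 0.001, 0.02, 0, 0.3],
    [0, -0.0425, 0, 0.001, 0.045, 0, 0.3],
    [0, -0.0425, 0, 0.001, 0.065, 0, 0.3],
    [0, -0.0425, 0, 0.001, 0.077, 0, 0.3],
    [0, -0.0425, 0, 0.001, 0.077, 0, 0.3],
  ],
)

```text
time_s: 9.15
tcp_pos: [530.2, -130.4, 213.6]
orientation: [0.523, -0.476, 0.475, -0.523]
ft_force: [-0.3, 0.2, 0.4]
finger_gap: 59.6
```

```bash
python3 - <<'E'
from h import *
s=ctrl.read_state();print(s['tcp_pos'],s['time_s'],s['ft_force'])
im=ctrl.get_image('wrist'); save('w6',im)
save('t6',ctrl.get_image('top')[120:340,380:600].repeat(3,0).repeat(3,1)[:600])
go([529.9,-130.2,211],1.665-np.pi)
E
```

```text
[ 530.20056893 -130.35726149  213.60778543] 9.15 [-0.33329774  0.15652705  0.42069238]
rot [-0.0013 -0.0001  0.0008] shift [-0.0003  0.0041 -0.0006]
```

View pics/w6.png

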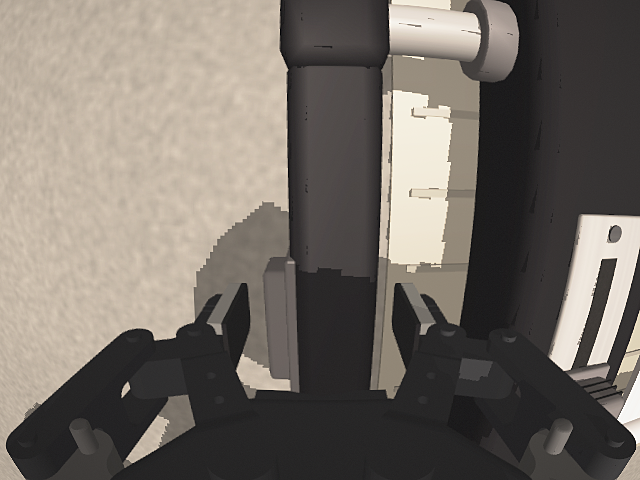

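View pics/t6.png

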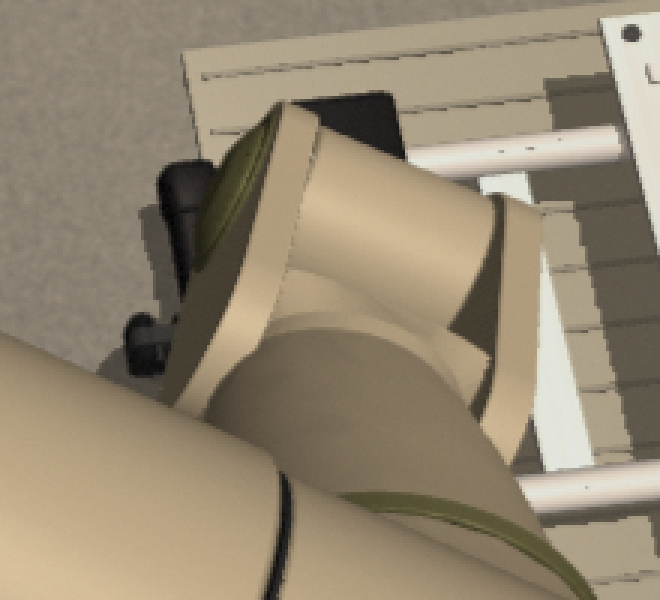

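The pads straddle the bar and button with clearance on both sides. I'll close at 40 N.

arm_command(
  moves=[
    [0, 0, 0, 0, 0.002, 0, 0.3],
    [0, 0, 0, 0, 0.002, 0, 1],
    [0, 0, 0, 0, 0.002, 0, 1],
    [0, 0, 0, 0, 0.002, 0, 1],
    [0, 0, 0, 0, 0.002, 0, 1],
    [0, 0, 0, 0, 0.002, 0, 1],
    [0, 0, 0, 0, 0.002, 0, 1],
  ],
  grip_force=40,
)

```text
time_s: 9.95
tcp_pos: [530.3, -130.6, 213.1]
orientation: [-0.523, 0.475, -0.477, 0.523]
ft_force: [-2.6, -1.9, 6.0]
finger_gap: 32.8
```

```bash
python3 - <<'E'
from h import *
s=ctrl.read_state();print(s['tcp_pos'],s['time_s'],s['ft_force'],s['moment'],s['finger_gap'])
im=ctrl.get_image('wrist'); save('w7',im)
E
```

```text
[ 530.32406687 -130.60578684  213.11755743] 9.95 [-2.60638868 -1.85152973  5.95785157] [-0.11162232  0.28572375  0.08527402] 32.77108392260993
```

View pics/w7.png

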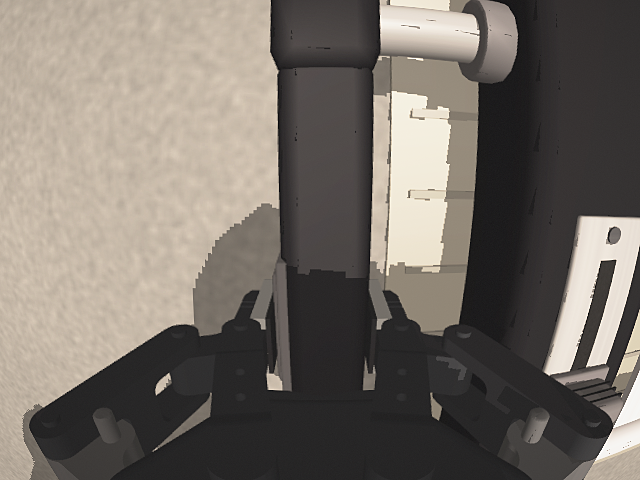

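The gap is 32.8 mm, against 33.5 expected, so the button is fully in. I draw out along −tool x, slowly.

arm_command(
  moves=[
    [0, 0, 0, -0.002, 0, 0, 1],
    [0, 0, 0, -0.005, 0, 0, 1],
    [0, 0, 0, -0.009, 0, 0, 1],
    [0, 0, 0, -0.013, 0, 0, 1],
    [0, 0, 0, -0.017, 0, 0, 1],
    [0, 0, 0, -0.021, 0, 0, 1],
    [0, 0, 0, -0.025, 0, 0, 1],
    [0, 0, 0, -0.03, 0, 0, 1],
  ],
)

```text
time_s: 10.8
tcp_pos: [527.5, -101.0, 213.1]
orientation: [0.523, -0.475, 0.477, -0.523]
ft_force: [-2.1, -4.3, 5.1]
finger_gap: 32.7
```

arm_command(
  moves=[
    [0, 0, 0, -0.005, 0, 0, 1],
    [0, 0, 0, -0.01, 0, 0, 1],
    [0, 0, 0, -0.015, 0, 0, 1],
    [0, 0, 0, -0.02, 0, 0, 1],
    [0, 0, 0, -0.025, 0, 0, 1],
    [0, 0, 0, -0.03, 0, 0, 1],
    [0, 0, 0, -0.035, 0, 0, 1],
    [0, 0, 0, -0.04, 0, 0, 1],
    [0, 0, 0, -0.045, 0, 0, 1],
    [0, 0, 0, -0.05, 0, 0, 1],
  ],
)

```text
time_s: 11.8
tcp_pos: [522.7, -51.1, 213.1]
orientation: [0.523, -0.475, 0.477, -0.523]
ft_force: [-3.9, -4.8, 7.3]
finger_gap: 32.5
```

```bash
python3 - <<'E'
from h import *
s=ctrl.read_state();print(s['tcp_pos'],s['ft_force'],s['moment'],s['finger_gap'])
im=ctrl.get_image('wrist'); save('w8',im)
E
```

```text
[522.69742461 -51.05724338 213.08897609] [-3.92818228 -4.80599031  7.28529257] [-0.52045735  0.55002317  0.06626472] 32.48382051455115
```

View pics/w8.png

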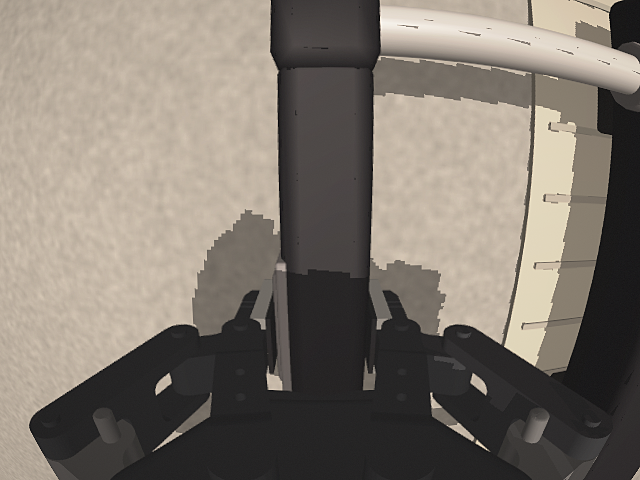

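The handle follows with no slip: the tubes are extended and about 80 mm is drawn.

arm_command(
  moves=[
    [0, 0, 0, -0.005, 0, 0, 1],
    [0, 0, 0, -0.01, 0, 0, 1],
    [0, 0, 0, -0.015, 0, -0.0003, 1],
    [0, 0, 0, -0.02, 0, -0.0003, 1],
    [0, 0, 0, -0.025, 0, -0.0005, 1],
    [0, 0, 0, -0.03, 0, -0.0005, 1],
    [0, 0, 0, -0.035, 0, -0.0007, 1],
    [0, 0, 0, -0.04, 0, -0.0007, 1],
    [0, 0, 0, -0.045, 0, -0.001, 1],
    [0, 0, 0, -0.05, 0, -0.001, 1],
  ],
)

```text
time_s: 12.85
tcp_pos: [517.5, -1.2, 213.1]
orientation: [-0.523, 0.475, -0.477, 0.523]
ft_force: [1.5, -4.8, 6.5]
finger_gap: 32.8
```

arm_command(
  moves=[
    [0, 0, 0, -0.005, 0, 0, 1],
    [0, 0, 0, -0.01, 0, 0, 1],
    [0, 0, 0, -0.015, 0, -0.0003, 1],
    [0, 0, 0, -0.02, 0, -0.0003, 1],
    [0, 0, 0, -0.025, 0, -0.0005, 1],
    [0, 0, 0, -0.03, 0, -0.0005, 1],
    [0, 0, 0, -0.035, 0, -0.0007, 1],
    [0, 0, 0, -0.04, 0, -0.0007, 1],
    [0, 0, 0, -0.045, 0, -0.001, 1],
    [0, 0, 0, -0.05, 0, -0.001, 1],
  ],
)

```text
time_s: 13.85
tcp_pos: [512.3, 48.5, 213.1]
orientation: [-0.522, 0.474, -0.477, 0.524]
ft_force: [5.5, -3.3, 4.3]
finger_gap: 32.6
```

arm_command(
  moves=[
    [0, 0, 0, -0.004, 0, 0.0003, 1],
    [0, 0, 0, -0.008, 0, 0.0006, 1],
    [0, 0, 0, -0.011, 0, 0.001, 1],
    [0, 0, 0, -0.013, 0, 0.001, 1],
    [0, 0, 0, -0.015, 0, 0.001, 1],
  ],
)

```text
time_s: 14.35
tcp_pos: [511.3, 63.6, 213.1]
orientation: [-0.523, 0.475, -0.477, 0.523]
ft_force: [-0.9, -4.6, 7.8]
finger_gap: 32.9
```

arm_command(
  moves=[
    [0, 0, 0, -0.001, 0, 0, 1],
    [0, 0, 0, -0.002, 0, 0, 1],
    [0, 0, 0, -0.003, 0, 0, 1],
  ],
)

```text
time_s: 14.65
tcp_pos: [511.0, 66.2, 213.1]
orientation: [-0.523, 0.475, -0.477, 0.523]
ft_force: [-0.9, -11.5, 6.6]
finger_gap: 32.7
```

arm_command(
  moves=[
    [0, 0, 0, -0.0005, 0, 0, 1],
    [0, 0, 0, -0.001, 0, 0, 1],
    [0, 0, 0, -0.001, 0, 0, 1],
  ],
)

```text
time_s: 14.95
tcp_pos: [511.0, 66.5, 213.1]
orientation: [0.523, -0.475, 0.477, -0.523]
ft_force: [-0.3, -14.2, 7.8]
finger_gap: 32.8
```

```bash
python3 - <<'E'
from h import *
s=ctrl.read_state();print(s['tcp_pos'],s['ft_force'],s['finger_gap'],s['time_s'])
save('w9',ctrl.get_image('wrist')); save('s9',ctrl.get_image('scene')); save('t9',ctrl.get_image('top'))
E
```

```text
[511.04327232  66.4780689  213.06702287] [ -0.28700825 -14.20152891   7.79522412] 32.76640644438051 14.95
```

View pics/s9.png

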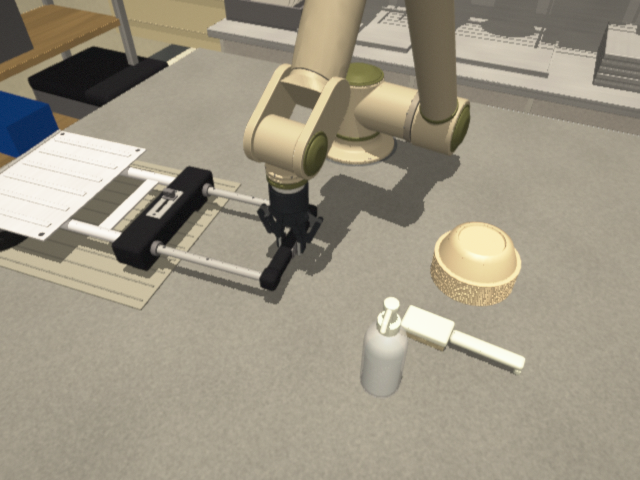

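View pics/t9.png

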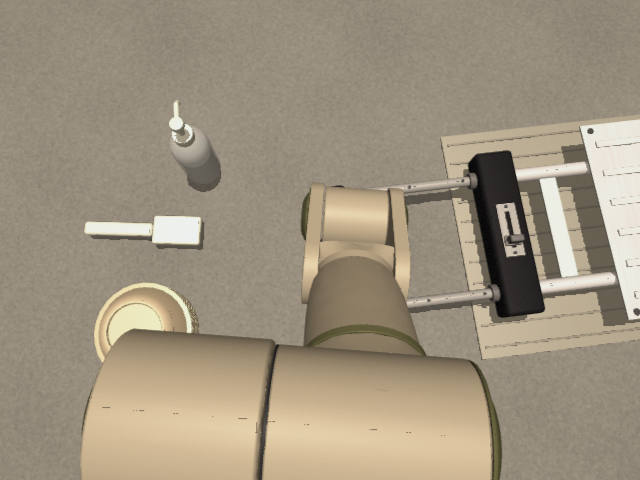

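View pics/w9.png

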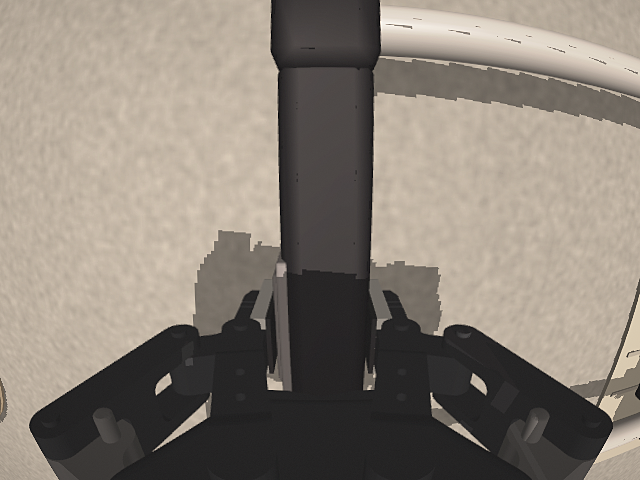

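The force climbs with almost no motion. Travel is 198 mm plus about 2–3 mm of centring at the grasp, so the handle is at the end stop. The button is still in, the lock is at its open end and the bystanders haven't moved.

```bash
python3 - <<'E'
from h import *
ctrl.finish_job(); s=ctrl.read_state(); print(s['tcp_pos'],s['ft_force'],s['finger_gap'],s['time_s'])
E
```

```text
the job is handed in; nothing more can be done
the job is handed in; nothing more can be done
```

The handle is drawn fully out to its second stop, the gripper is still holding the crossbar there, and the job was handed in at about 15 s of the 51 s limit.

- **Lock:** I gripped the knob and slid it to its hard stop, where the force rose to 19 N. The wrist picture then showed it within about 1 mm of where the open end should be.
- **Button:** I gripped the crossbar and button together at 40 N. The gap closed to 32.8 mm against 33.5 mm expected, so the button was fully in, and it stayed in for the whole pull.
- **Handle:** It slid with about 4–5 N, past the first stop without stopping. At the end the force rose to 14 N with only 0.3 mm more movement. The hand travelled 198 mm, and the bar had moved about 2–3 mm when it was gripped, so this matches the 200 mm stop.
- **Bystanders:** The bowls, pump bottle and scrub brush look unmoved in the last scene and top pictures. In the top view the arm partly hides the bowls.

My first fit put the crossbar 2–3 mm too far out, which the close-up views corrected before I gripped it. The camera fits also put heights 3–6 mm lower than the text, so I used the text's heights. There was no state reading after hand-in, so the last forces and positions are from just before it.

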